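Pack the microscopy kit tray

TASK

Pack the box of glass slides, the yellow-lidded paste tin and the red specimen puck side by side into the small open aluminium tray on the cutting mat: it only just holds the three, so each must sit flat on the tray's floor, right way up, inside the walls. Lower the slide box in gently, for it holds glass, and leave the green and black pucks where they are.

Things in the scene. Friction and masses are not known exactly. Their poses are not given: they have to be found in the camera images.
- tray: square open aluminium tray, grey floor, black corner guards; stands firmly on a 2.8 mm thick cutting mat, does not move. Inside 96 x 96 mm, outside 102 x 102; walls 3 mm thick, tops 10 mm above its underside; floor 3 mm thick (walls rise 7 mm above it). A low lug, 30 mm wide, sticks out 11 mm at its +y and -y sides. Origin: centre of the underside; x, y parallel to the walls, z up.
- slide_box: on the bench top (z = 0): pale blue-white closed box of glass slides, 26 mm along its x, 76 mm along its y, 26 mm high, about 0.12 kg; lies lid up. Origin: centre of the underside, z up. Pinch across its 26 mm width.
- paste_tin: on the bench top: round tin, white with a yellow lid, about 60 mm diameter (lower 14 mm: 58 mm), 25 mm high, about 0.06 kg. Origin: centre of the underside, z up through the lid.
- red_puck: on the bench top: red resin specimen puck, a cylinder of 32.4 mm diameter, 19 mm high, about 0.02 kg, specimen face up. Origin: centre of the underside, z up.
- green_puck: green resin specimen puck, 30 mm diameter, 21 mm high; not to be packed. Origin: centre of the underside.
- black_puck: black resin specimen puck, 32.4 mm diameter, 17 mm high; not to be packed. Origin: centre of the underside.
Things that resemble listed ones, but are neither listed nor needed, are in the scene too. What is shaped like the paste_tin but blue or turquoise is not meant.

How it is judged:
By the outcome, as a careful person would: the job done as asked, in the order asked, and still so for the second after the job is handed in, with the robot touching nothing.
It also fails if it takes over 64 s, if anything falls off the work surface, if the arm or the gripper's body presses on something with over 40 N, if the wrist force passes 120 N, or if a joint passes its speed limit or range.

ROBOT

A 6-joint arm with a two-finger parallel gripper is mounted at the origin on a cart in front of the work surface, level with it; the furniture and walls round the work are solid. World frame = base frame: x ahead of the robot, y to its left, z up, the work surface at z = 0. Lengths are in m, angles in degrees, forces in N, time in s.
With the tool pointing down it reaches from about 0.3 to 0.75 m from the base axis. Payload 8.5 kg.
Tool frame: the origin (TCP) lies at the centre of the arm's flange, where the gripper is bolted on; the fingertips stand 173 mm ahead of it and the grasp point (between the pads) lies env.pinch_z ahead of it (env.pinch_z is the distance from the TCP to the grasp point, in m); z points along the fingers, y is the line along which they close (so a half turn about z gives the same grasp; the last joint's range is limited). The gripper opens to 85 mm and grips with 20 to 120 N. Pads are 22 mm wide; open, the fingers measure 114 mm over their backs; the gripper's body (76 mm by 85 mm) begins 54 mm behind the grasp point. The pads swing forward as they close: fully open they stand 13 mm farther back than shut.
Start: joints at [-83.956, 21.807, 74.336, -0, 83.858, -12.336], TCP at [0.173, -0.522, 0.405] pointing down, gripper open.
Joint ranges: [-178.18, 178.18], [-50.72, 133.34], [12.68, 142.11], [-81.47, 261.47], [9.98, 163.14], [-165.26, 165.26]. Speed limits (degrees/s): [136.94, 136.94, 180, 180, 180, 180].

INTERFACE

Orientations are given as a 3x3 rotation matrix whose columns are the frame's x, y, z axes.
In Python, from rig import env, get_image, job, spotter gives the robot as it stands. The module is installed in compiled form; this text tells all that it offers.
- The arm moves only by the shell command python3 -m creep 'ROWS' [FORCE]. ROWS is text: rows parted by semicolons, each of 7 numbers parted by spaces: the turn, a rotation vector about the tool's x, y, z in units of 8 degrees (1.0 is 8 degrees), then the shift along the tool's x, y, z in units of 30 mm (1.0 is 30 mm), then the finger opening in mm, from 0 to 85.4. A call has 1 to 12 rows; each row is the pose to reach, as a shift and turn from the pose commanded when the call began, along the tool's axes at that moment; what a row does not reach only later rows make up. A row lasts 1/10 s, in which the tool goes at most 50 mm and 8.59 degrees, less where a joint would pass 70% of its speed; a pose out of reach is approached as far as the arm can. A call with a gripper value outside its range is refused whole. The fingers move at their own pace and stop on an object; FORCE is the grip in N (left out, the last holds). Time passes only in rows, so rows that repeat a pose let the fingers close. It gives the time, the measured TCP pose, the force, the opening and the grip force at its end, in the units of the state.
- env.observe(): the state, without advancing time (a new reading comes with each control period).
- get_image(name): name is "scene" or "top" or "wrist"; returns a dict with "image" (400x640x3 uint8, blue, green, red), "depth" (400x640 float32, m along the optical axis (not along the pixel's ray), 0 where there is no reading), "intrinsics" (3x3 intrinsics, pixels), "D" ([k1, k2, p1, p2, k3] as OpenCV has them; the pictures are not rectified), "view" (4x4, takes a point from world to camera coordinates). Camera axes: x right, y up, looking along -z (the intrinsics and any distortion apply to the point x, -y, -z); pixel columns grow to the right and rows downward; lengths in m; the calibration is good to about 2 mm. A picture is of the moment at which its call begins.
- job.close_job(): hands the job in; it is judged then, once.
Trained networks look in a picture, given as the dict that the camera call returned (one of the last four; its "shot" number tells which), for a name from the list of things; names that differ only in an ending like _2 or _b are one class to them, and where a whole thing is asked for, a point or a joint stands for the part that bears it (a point fixed in the world has none). Each returns a list of dicts, best first, with "p" (0 to 1); they miss things now and then, are a little off and sometimes report something else, mostly with a low value. They report only what shows in the picture. A call takes as long as a camera call. They do not tell look-alikes from the thing itself.
- spotter.boxes_of(label, picture): "xy" ([column, row] in pixels, amid what is visible of it).
The state is a dict: "time_s": time; "q": joint angles; "qvel": joint speeds; "joint_efforts": joint torques, N m; "position": TCP position; "tool_rot": TCP orientation; "ft_force": force on the tool from outside, world axes, zero at the start; "wrist_torque": the same for the moment, N m; "grip_width": finger opening in m; "gripper_force": force on a finger pad.
Only numpy, scipy, OpenCV 4.12 (cv2) and the standard library are available. Lean on these libraries where they do the work, as an engineer would, in place of code of your own. Each camera call takes 0.05 s, during which the arm holds its last target. There are 200 camera calls.

## Working session

There is one attempt and no reset: what is moved stays moved. The work goes in short steps, Python scripts to look and compute and a shell command to move; the robot and the scene stay as the last step left them, time stands still between calls to the robot, and variables do not carry over. Pictures are saved under pics/ and viewed, at most 10 in all, crops included, and the job is handed in when it is done.

```bash
mkdir -p pics
cat > h.py <<'E'
import numpy as np, cv2
from rig import env,get_image,job,spotter
def rays(p,uv):
    uv=np.array(uv,float).reshape(-1,1,2)
    n=cv2.undistortPoints(uv,p["intrinsics"],np.array(p["D"],float)).reshape(-1,2)
    return np.c_[n[:,0],-n[:,1],-np.ones(len(n))]
def world(p,uv,depth=None,z=None):
    r=rays(p,uv); V=np.linalg.inv(p["view"])
    o=V[:3,3]; d=r@V[:3,:3].T
    if z is not None: return o+d*((z-o[2])/d[:,2])[:,None]
    return o+d*np.asarray(depth).reshape(-1,1)
def cloud(p):
    h,w=p["depth"].shape; u,v=np.meshgrid(np.arange(w),np.arange(h))
    P=world(p,np.stack([u,v],-1).reshape(-1,2),depth=p["depth"].reshape(-1)).reshape(h,w,3)
    P[p["depth"]<=0]=np.nan
    return P
E
python3 - <<'E'
from h import *
s=env.observe();print(env.pinch_z,s["position"],s["tool_rot"],s["grip_width"],s["time_s"])
for c in ("top","scene"):
    p=get_image(c);cv2.imwrite(f"pics/{c}0.png",p["image"])
    np.save(c+"0.npy",p,allow_pickle=True)
    P=cloud(p)
    for n in ("tray","slide_box","paste_tin","red_puck","green_puck","black_puck"):
        for b in spotter.boxes_of(n,p)[:4]:
            u,v=map(int,np.round(b["xy"])); print(c,n,b["xy"],round(b["p"],2),P[v,u].round(4))
E
```

```text
0.1547 [ 0.17341696 -0.52189019  0.40411479] [[ 9.48981924e-01  3.15330427e-01 -1.70839337e-04]
 [ 3.15330332e-01 -9.48980848e-01  1.46016610e-03]
 [ 2.98311542e-04 -1.43954206e-03 -9.99998919e-01]] 0.08540107238791222 0.0
top tray [219.0, 192.4] 0.96 [0.5322 0.0879 0.0062]
top slide_box [396.6, 216.1] 0.71 [ 0.4842 -0.3051  0.0251]
top paste_tin [362.0, 158.8] 0.71 [ 0.6085 -0.2278  0.0196]
top paste_tin [390.1, 263.4] 0.67 [ 0.382  -0.2905  0.0268]
top paste_tin [441.2, 230.9] 0.62 [ 0.4524 -0.4038  0.0204]
top red_puck [330.2, 229.2] 0.51 [ 0.454  -0.1594  0.0178]
top green_puck [266.7, 141.4] 0.54 [ 0.646  -0.0178  0.0157]
top black_puck [200.3, 138.4] 0.61 [0.6512 0.1318 0.0164]
scene tray [269.6, 254.2] 0.55 [0.5391 0.086  0.0085]
scene slide_box [352.3, 172.3] 0.65 [ 0.4889 -0.2913  0.0219]
scene paste_tin [305.1, 171.2] 0.59 [ 0.6111 -0.229   0.0256]
scene paste_tin [388.0, 183.4] 0.54 [ 0.3772 -0.2861  0.0233]
scene paste_tin [377.3, 158.5] 0.51 [ 0.4479 -0.3896  0.025 ]
scene red_puck [344.4, 205.1] 0.42 [ 0.4522 -0.1493  0.0161]
scene green_puck [249.9, 213.7] 0.44 [ 0.6553 -0.0064  0.0155]
scene black_puck [216.6, 247.0] 0.71 [0.6578 0.1295 0.017 ]
```

Run:
```python
import cv2
a=cv2.imread("pics/top0.png")[100:310,150:490]
cv2.imwrite("pics/topc.png",cv2.resize(a,None,fx=2.35,fy=2.35,interpolation=cv2.INTER_CUBIC))
```

```text
(no output)
```

View pics/topc.png

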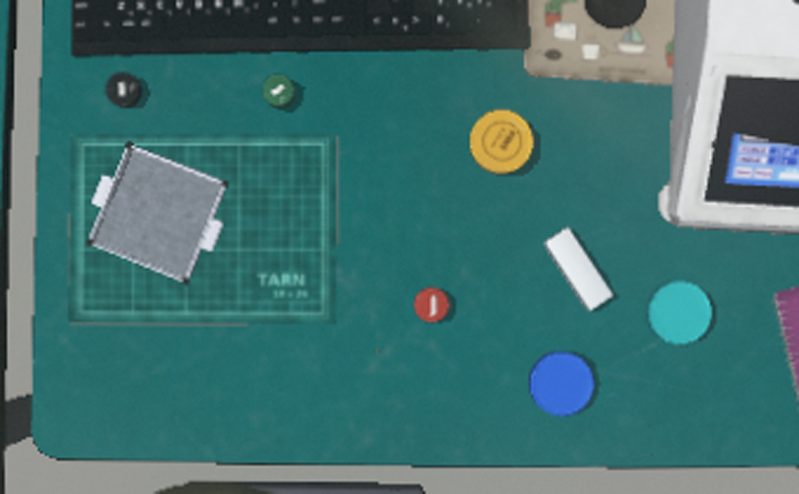

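View pics/scene0.png

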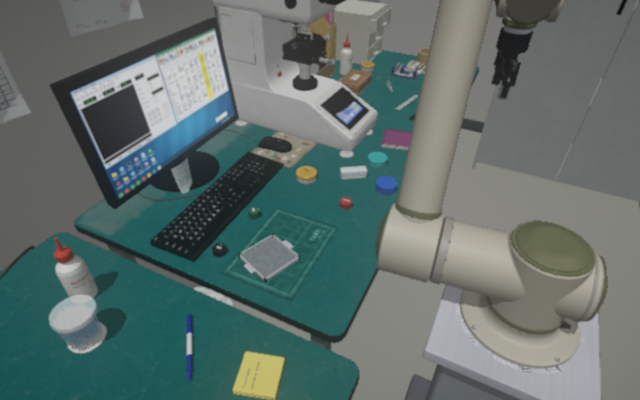

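The top crop shows the yellow tin at (502,141), slide box (579,269), red puck (432,305) and tray (158,212). Turquoise and blue decoy tins are at (680,313) and (562,383). The scene view shows the same layout, with the microscope and keyboard beyond.

```bash
cat >> h.py <<'E'
def seg(p,name,near,z,r=0.07):
    """contour of a coloured thing near world xy, returns world contour on plane z"""
    hsv=cv2.cvtColor(p["image"],cv2.COLOR_BGR2HSV); H,S,V=[hsv[...,i].astype(int) for i in range(3)]
    m={"slide_box":(S<60)&(V>130),"paste_tin":(H>12)&(H<35)&(S>110)&(V>100),"red_puck":((H<9)|(H>170))&(S>110)&(V>60),"tray":(S<70)&(V>60)}[name]
    h,w=m.shape; u,v=np.meshgrid(np.arange(w),np.arange(h))
    P=world(p,np.stack([u,v],-1).reshape(-1,2),z=z).reshape(h,w,3)
    m=m&(np.hypot(P[...,0]-near[0],P[...,1]-near[1])<r)
    cs,_=cv2.findContours(cv2.morphologyEx(m.astype(np.uint8),cv2.MORPH_CLOSE,np.ones((3,3))),cv2.RETR_EXTERNAL,cv2.CHAIN_APPROX_NONE)
    c=max(cs,key=cv2.contourArea)
    return world(p,c.reshape(-1,2),z=z)[:,:2]
def fit(c,round_):
    c=(c*1000).astype(np.float32)
    return cv2.minEnclosingCircle(c) if round_ else cv2.minAreaRect(c)
E
python3 - <<'E'
from h import *
p=np.load("top0.npy",allow_pickle=True).item()
for n,near,z in (("slide_box",(.484,-.305),.026),("paste_tin",(.608,-.228),.025),("red_puck",(.454,-.159),.019),("tray",(.532,.088),.0128)):
    print(n,fit(seg(p,n,near,z,.09 if n=="tray" else .06),n in("paste_tin","red_puck")))
w=get_image("wrist");V=np.linalg.inv(w["view"]);s=env.observe()
print("cam in tool",s["tool_rot"].T@(V[:3,3]-s["position"]),(s["tool_rot"].T@V[:3,:3]).round(3),w["intrinsics"])
E
```

```text
slide_box ((488.4734191894531, -301.4673767089844), (77.46546936035156, 28.33537483215332), 33.90891647338867)
paste_tin ((606.2936401367188, -229.29971313476562), 29.566965103149414)
red_puck ((453.6237487792969, -166.0561981201172), 15.408421516418457)
tray ((535.824951171875, 92.59737396240234), (124.76622772216797, 102.49881744384766), 69.39421844482422)
cam in tool [ 0.07884578 -0.0003531   0.03066834] [[ 0.002  0.951  0.308]
 [ 1.    -0.002  0.   ]
 [ 0.001  0.308 -0.951]] [[295.49859383   0.         320.57232225]
 [  0.         295.49859383 202.40676579]
 [  0.           0.           1.        ]]
```

```bash
cat >> h.py <<'E'
from scipy.spatial.transform import Rotation as Ro
def go(xyz,yaw):
    s=env.observe();R=np.array(s["tool_rot"]);a=np.radians(yaw)
    T=np.array([[np.cos(a),np.sin(a),0],[np.sin(a),-np.cos(a),0],[0,0,-1]])
    t=Ro.from_matrix(R.T@T).as_rotvec(degrees=True)/8; d=R.T@(np.array(xyz)-s["position"])/.03
    print("rows",t.round(3),d.round(3),"n>=",round(max(np.linalg.norm(d)*.6,np.linalg.norm(t)*8/8.59),1),"t",s["time_s"],"w",round(s["grip_width"],4),"pos",s["position"].round(4))
E
python3 -c "
from h import *
go((.488,-.301,.33),33.9)"
```

```text
rows [-0.   -0.   -1.94] [12.273 -3.682  2.491] n>= 7.8 t 0.75 w 0.0851 pos [ 0.1734 -0.5219  0.4047]
```

```bash
python3 -m creep '0 0 -1.94 12.27 -3.68 2.5 85;0 0 -1.94 12.27 -3.68 2.5 85;0 0 -1.94 12.27 -3.68 2.5 85;0 0 -1.94 12.27 -3.68 2.5 85;0 0 -1.94 12.27 -3.68 2.5 85;0 0 -1.94 12.27 -3.68 2.5 85;0 0 -1.94 12.27 -3.68 2.5 85;0 0 -1.94 12.27 -3.68 2.5 85;0 0 -1.94 12.27 -3.68 2.5 85;0 0 -1.94 12.27 -3.68 2.5 85;0 0 -1.94 12.27 -3.68 2.5 85;0 0 -1.94 12.27 -3.68 2.5 85' 30
python3 - <<'E'
from h import *
w=get_image("wrist");cv2.imwrite("pics/w1.png",w["image"])
print("box",fit(seg(w,"slide_box",(.488,-.302),.026,.06),0))
for n,q,z in (("paste_tin",(.606,-.229),.025),("red_puck",(.4536,-.164),.019)):
    try: print(n,fit(seg(w,n,q,z,.05),1))
    except Exception as e: print(n,e)
go((.488,-.301,.33),33.9)
E
```

```text
time_s: 1.95
position: [0.4872, -0.3019, 0.3301]
tool_rot: [[0.831, 0.556, 0.0], [0.556, -0.831, -0.0], [0.0, 0.0, -1.0]]
ft_force: [0.4, 0.7, -0.2]
grip_width: 0.0853
gripper_force: 0.0
box ((490.65179443359375, -301.0384521484375), (77.429443359375, 25.80599021911621), 34.03429412841797)
paste_tin ((606.7525634765625, -229.37808227539062), 29.685457229614258)
red_puck ((457.43585205078125, -167.2734832763672), 18.738004684448242)
rows [ 0.004 -0.    -0.012] [ 0.039 -0.011  0.003] n>= 0.0 t 2.0 w 0.0848 pos [ 0.4872 -0.3019  0.3301]
```

View pics/w1.png

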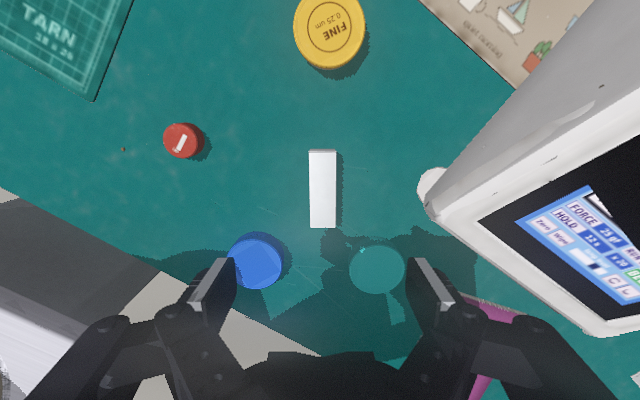

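The wrist view shows the slide box at (322,188), yellow tin (330,28), red puck (183,140), blue and turquoise decoys at (255,262) and (377,268), and the microscope on the right from about column 420. I'll check the clearance to it before going down.

Run:
```python
from h import *
w=get_image("wrist");t=get_image("top")
yaw=np.radians(34.0);c=np.array([.4900,-.3013])
ex=np.array([np.cos(yaw),np.sin(yaw)]);ey=np.array([np.sin(yaw),-np.cos(yaw)])
s=env.observe()
for n,p in (("wrist",w),("top",t)):
    P=cloud(p).reshape(-1,3)
    P=P[np.isfinite(P).all(1)]
    X=(P[:,:2]-c)@ex;Y=(P[:,:2]-c)@ey
    for lo,hi in ((.03,.08),(.08,.15),(.15,.3)):
        m=(P[:,2]>lo)&(P[:,2]<hi)&(Y>.03)&(Y<.25)&(np.abs(X)<.15)
        if n=="wrist": m&=(X>.0)
        if m.any(): print(n,lo,hi,m.sum(),"minY by X",[(x0,round(Y[m&(X>=x0)&(X<x0+.05)].min(),3)) for x0 in (-.15,-.1,-.05,0,.05,.1) if (m&(X>=x0)&(X<x0+.05)).any()])
# finger tip distance in tool frame (wrist depth)
P=cloud(w); T=(P-s["position"])@s["tool_rot"]
for sgn in (-1,1):
    m=(np.abs(T[...,0])<.02)&(T[...,1]*sgn>.03)&(T[...,1]*sgn<.07)&(T[...,2]>.1)&(T[...,2]<.2)
    print("tip",sgn,m.sum(),np.percentile(T[...,2][m],[50,90,99,100]).round(4) if m.any() else 0, T[...,1][m].min() if m.any() else 0)
go((.4900,-.3013,.25),34.0)
```

```text
wrist 0.03 0.08 7179 minY by X [(0, np.float64(0.091)), (0.05, np.float64(0.133)), (0.1, np.float64(0.169))]
wrist 0.08 0.15 22653 minY by X [(0, np.float64(0.095)), (0.05, np.float64(0.126)), (0.1, np.float64(0.169))]
wrist 0.15 0.3 10637 minY by X [(0, np.float64(0.03))]
top 0.03 0.08 594 minY by X [(-0.15, np.float64(0.205)), (-0.1, np.float64(0.14)), (-0.05, np.float64(0.129)), (0, np.float64(0.126)), (0.05, np.float64(0.134)), (0.1, np.float64(0.171))]
top 0.08 0.15 5118 minY by X [(-0.15, np.float64(0.222)), (-0.1, np.float64(0.148)), (-0.05, np.float64(0.118)), (0, np.float64(0.113)), (0.05, np.float64(0.129)), (0.1, np.float64(0.172))]
top 0.15 0.3 1761 minY by X [(0, np.float64(0.218)), (0.05, np.float64(0.176)), (0.1, np.float64(0.179))]
tip -1 8728 [0.1088 0.1424 0.1566 0.1608] -0.06999702487811049
tip 1 8808 [0.1088 0.1423 0.1565 0.1606] 0.0301666705900876
rows [ 0.003 -0.    -0.022] [0.08  0.036 2.666] n>= 1.6 t 2.1 w 0.0849 pos [ 0.4874 -0.3017  0.33  ]
```

```bash
python3 -m creep '0 0 -0.02 0.08 0.04 1.5 50;0 0 -0.02 0.08 0.04 3 50;0 0 -0.02 0.08 0.04 4 50;0 0 -0.02 0.08 0.04 4.6 50;0 0 -0.02 0.08 0.04 4.93 50;0 0 -0.02 0.08 0.04 4.93 50;0 0 -0.02 0.08 0.04 4.93 20;0 0 -0.02 0.08 0.04 4.93 20;0 0 -0.02 0.08 0.04 4.93 20;0 0 -0.02 0.08 0.04 4.93 20;0 0 -0.02 0.08 0.04 4.93 20;0 0 -0.02 0.08 0.04 4.93 20' 40
python3 -c "
from h import *
w=get_image('wrist');cv2.imwrite('pics/w2.png',w['image'])
print(env.observe()['gripper_force']);go((.535,.09,.30),69.4)"
```

```text
time_s: 3.3
position: [0.4908, -0.301, 0.1832]
tool_rot: [[0.828, 0.56, 0.002], [0.56, -0.828, -0.002], [0.001, 0.003, -1.0]]
ft_force: [-0.1, 0.2, 6.6]
grip_width: 0.025
gripper_force: 40.6
40.5863356590271
rows [ 2.100e-02  3.000e-03 -4.417e+00] [ 8.522 -9.962 -3.917] n>= 8.2 t 3.35 w 0.0253 pos [ 0.4908 -0.301   0.1832]
```

View pics/w2.png

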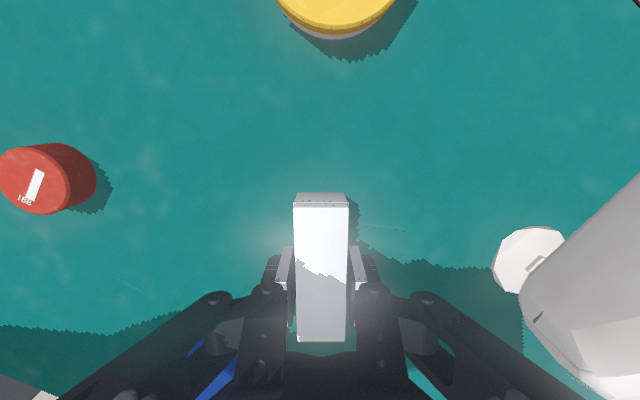

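The picture shows the box held squarely between the pads at (321,270), with the red puck at (45,180) untouched.

```bash
python3 -m creep '0 0 0 0 0 -0.8 20;0 0 0 0 0 -2 20;0 0 -1 1.2 -1.6 -3 20;0 0 -2 2.4 -3.3 -4 20;0 0 -3 3.6 -4.9 -4.9 20;0 0 -4 4.8 -6.5 -4.9 20;0 0 -4.42 5.6 -7.6 -4.9 20;0 0 -4.42 6.07 -8.25 -4.9 20;0 0 -4.42 6.07 -8.25 -4.9 20;0 0 -4.42 6.07 -8.25 -4.9 20;0 0 -4.42 6.07 -8.25 -4.9 20' 40
python3 - <<'E'
from h import *
w=get_image('wrist');cv2.imwrite('pics/w3.png',w['image']);np.save("w3.npy",w,allow_pickle=True)
P=cloud(w)
print(fit(seg(w,"tray",(.535,.09),.0128,.08),0), P[150:260:20,320].round(3).tolist())
go((.535,.09,.30),69.4)
E
```

```text
time_s: 4.45
position: [0.5027, 0.0065, 0.329]
tool_rot: [[0.35, 0.937, 0.0], [0.937, -0.35, -0.0], [-0.0, 0.0, -1.0]]
ft_force: [-0.3, 0.1, -2.5]
grip_width: 0.0246
gripper_force: 39.8
((536.7451171875, 94.51408386230469), (122.93855285644531, 104.43549346923828), 69.18486785888672) [[0.516, 0.044, 0.012], [0.508, 0.024, 0.003], [nan, nan, nan], [0.514, 0.039, 0.172], [0.511, 0.03, 0.173], [0.507, 0.02, 0.172]]
rows [0.001 0.002 0.001] [3.005 0.018 0.962] n>= 1.9 t 4.5 w 0.025 pos [0.5028 0.0058 0.3289]
```

View pics/w3.png

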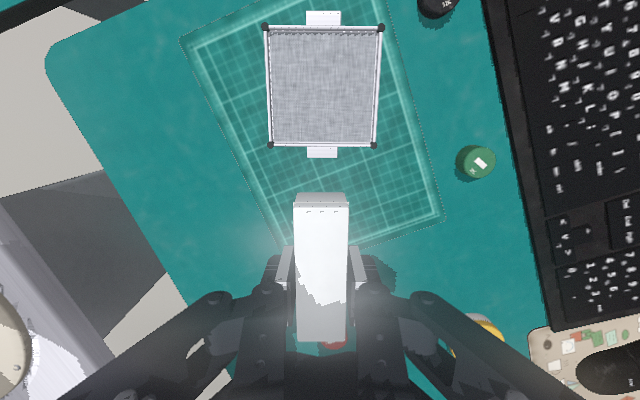

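The tray's corner guards are at (265,27), (381,28), (374,145) and (270,145). The box is held well at (321,270).

Run:
```python
from h import *
w=np.load("w3.npy",allow_pickle=True).item()
g=w["image"].max(2); q=[]
for u,v in ((265,27),(381,28),(374,145),(270,145)):
    r=g[v-8:v+9,u-8:u+9]<75
    n,l,st,ce=cv2.connectedComponentsWithStats(r.astype(np.uint8))
    k=1+np.argmax(st[1:,4]); q.append(ce[k]+[u-8,v-8]); print(ce[k]+[u-8,v-8],st[k])
W=world(w,q,z=.0128)[:,:2]*1000
c=W.mean(0);print(W.round(1),"c",c.round(1),"sides",[round(float(np.linalg.norm(W[i]-W[(i+1)%4])),1) for i in range(4)])
ax=[np.degrees(np.arctan2(*(a[::-1]))) for a in (W[0]-W[3],W[1]-W[2],W[1]-W[0],W[2]-W[3])];print(ax)
# whole outline w/o lugs: mask opened by large kernel
P=cloud(w);T=np.load
# wall tops by depth: points with z in .010-.016 near tray
m=(P[...,2]>.0105)&(P[...,2]<.03)&(np.hypot(P[...,0]-c[0]/1000,P[...,1]-c[1]/1000)<.08)
print(m.sum(),fit(P[m][:,:2],0), np.nanmedian(P[70:100,300:340,2]))
```

```text
[265.45  28.6 ] [ 4  6  9  7 20]
[380.82352941  27.80392157] [ 4  3  8 10 51]
[371.  142.5] [5 5 1 2 2]
[272.33333333 141.66666667] [10  4  2  2  3]
[[508.2 156.1]
 [600.3 122.4]
 [563.9  33.7]
 [476.1  67.2]] c [537.1  94.8] sides [98.0, 95.9, 93.9, 94.5]
[np.float64(70.15872517620416), np.float64(67.70089135792063), np.float64(-20.0833818415312), np.float64(-20.89464039499306)]
2579 ((536.8460083007812, 94.18718719482422), (122.92070770263672, 104.97869873046875), 69.3665542602539) 0.006329657070308609
```

```bash
python3 -c "
from h import *
go((.5058,.1065,.205),69.3)"
```

```text
rows [0.001 0.002 0.014] [ 3.178 -1.087  4.128] n>= 3.2 t 4.5 w 0.025 pos [0.5028 0.0058 0.3289]
```

```bash
python3 -m creep '0 0 0 1.5 -0.5 0.6 20;0 0 0.01 3 -1.0 1.6 20;0 0 0.01 3.18 -1.09 2.6 20;0 0 0.01 3.18 -1.09 3.4 20;0 0 0.01 3.18 -1.09 3.8 20;0 0 0.01 3.18 -1.09 4.0 20;0 0 0.01 3.18 -1.09 4.13 20;0 0 0.01 3.18 -1.09 4.13 20;0 0 0.01 3.18 -1.09 4.13 20' 40
python3 - <<'E'
from h import *
w=get_image('wrist');t=get_image('top')
i=np.vstack([cv2.resize(w['image'][100:400,160:480],(640,600))])
cv2.imwrite('pics/w4.png',i)
go((.5058,.1065,.189),69.3); print(env.observe()["ft_force"])
E
```

```text
time_s: 5.4
position: [0.506, 0.1068, 0.2055]
tool_rot: [[0.353, 0.935, 0.001], [0.935, -0.353, -0.0], [0.0, 0.001, -1.0]]
ft_force: [-0.4, 0.4, -1.2]
grip_width: 0.0252
gripper_force: 39.8
rows [ 0.008 -0.003  0.003] [-0.015  0.002  0.552] n>= 0.3 t 5.5 w 0.0248 pos [0.5059 0.1069 0.2056]
[ 0.37019842  0.24285926 -1.28571129]
```

View pics/w4.png

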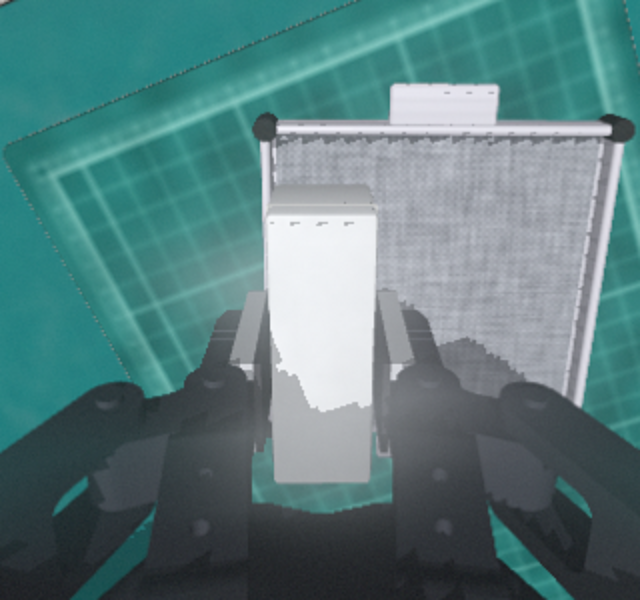

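The box hangs over the tray's left side, with its left edge at crop column 268 and the inner wall edge at about 274. The far wall is at row 128. I'll measure the side gap.

Run:
```python
from h import *
w=get_image('wrist');s=env.observe()
f=lambda uv,z:((world(w,uv,z=z)-s["position"])@s["tool_rot"]*1000).round(1)[:,:2]
def full(a): return [(160+x/2,100+y/2) for x,y in a]
print("left outer/inner, right inner/outer tops",f(full([(262,160),(274,160),(602,160),(620,160),(261,190),(271,185)]),.0128).tolist())
print("far wall inner, outer",f(full([(450,136),(450,123)]),.0128).tolist())
print("box far bottom edge",f(full([(274,186),(370,186)]),.0223).tolist(),"top",f(full([(268,214),(376,214),(320,482)]),.0483).tolist())
g=w["image"].max(2)
for v in (176,180,184): print(v,g[v,284:304].tolist(), g[v,455:475].tolist())
```

```text
left outer/inner, right inner/outer tops [[40.0, -16.8], [40.0, -13.4], [40.1, 78.7], [40.1, 83.7], [31.2, -17.3], [32.7, -14.4]]
far wall inner, outer [[46.9, 35.6], [50.5, 35.4]]
box far bottom edge [[35.1, -12.8], [35.1, 13.0]] top [[36.0, -12.2], [36.0, 12.3], [-38.8, -0.3]]
176 [118, 124, 137, 147, 153, 148, 139, 226, 241, 225, 198, 127, 181, 239, 192, 165, 172, 179, 181, 163] [185, 179, 180, 184, 198, 224, 199, 130, 137, 142, 140, 161, 203, 227, 231, 228, 195, 159, 150, 149]
180 [119, 119, 121, 125, 136, 148, 150, 224, 241, 227, 201, 137, 120, 238, 200, 175, 181, 184, 179, 169] [168, 167, 174, 182, 180, 153, 132, 136, 138, 141, 148, 189, 219, 231, 232, 207, 171, 172, 161, 154]
184 [128, 129, 135, 131, 132, 139, 142, 227, 241, 229, 207, 152, 123, 169, 149, 181, 187, 185, 180, 173] [175, 176, 175, 204, 216, 180, 132, 139, 140, 138, 171, 209, 229, 233, 217, 189, 187, 185, 173, 161]
```

```bash
python3 -m creep '0 0 0 0 0 0.1 20;0 0 0 0 0 0.2 20;0 0 0 0 0 0.28 20;0 0 0 0 0 0.35 20;0 0 0 0 0 0.4 20;0 0 0 0 0 0.43 20;0 0 0 0 0 0.46 20;0 0 0 0 0 0.49 20;0 0 0 0 0 0.51 20;0 0 0 0 0 0.53 20;0 0 0 0 0 0.53 20' 40
python3 -c "
from h import *
s=env.observe();print(s['ft_force'],s['position'])"
```

```text
time_s: 6.65
position: [0.5058, 0.1071, 0.1891]
tool_rot: [[0.353, 0.936, 0.0], [0.936, -0.353, -0.0], [0.0, 0.0, -1.0]]
ft_force: [-0.5, -0.4, -2.0]
grip_width: 0.0247
gripper_force: 39.8
[-0.5330064  -0.35966675 -2.02983039] [0.50576155 0.10711286 0.18907039]
```

```bash
python3 -m creep '0 0 0 0 0 0.01 20;0 0 0 0 0 0.02 20;0 0 0 0 0 0.03 20;0 0 0 0 0 0.03 20' 40;  python3 -m creep '0 0 0 0 0 0.01 20;0 0 0 0 0 0.02 20;0 0 0 0 0 0.02 20' 40
```

```text
time_s: 7.05
position: [0.5057, 0.1071, 0.189]
tool_rot: [[0.353, 0.936, 0.001], [0.936, -0.353, -0.0], [0.0, 0.001, -1.0]]
ft_force: [-3.5, -0.4, 9.9]
grip_width: 0.0252
gripper_force: 41.3
time_s: 7.35
position: [0.5056, 0.1071, 0.189]
tool_rot: [[0.353, 0.936, 0.001], [0.936, -0.353, -0.0], [0.0, 0.001, -1.0]]
ft_force: [-5.2, -0.9, 15.6]
grip_width: 0.0249
gripper_force: 42.1
```

```bash
python3 -m creep '0 0 0 0 0 -0.03 25;0 0 0 0 0 -0.03 28;0 0 0 0 0 -0.03 31;0 0 0 0 0 -0.03 34;0 0 0 0 0 -0.03 34;0 0 0 0 0 -0.3 34;0 0 0 0 0 -1 34;0 0 0 0 0 -2.2 40;0 0 0 0 0 -3.6 85;0 0 0 0 0 -4.2 85;0 0 0 0 0 -4.2 85' 40
python3 - <<'E'
from h import *
w=get_image('wrist');s=env.observe()
print(fit(seg(w,"slide_box",(.5057,.107),.0318,.045),0))
b=world(w,[spotter.boxes_of("slide_box",w)[0]["xy"]],z=.03);print(b)
P=cloud(w);m=np.hypot(P[...,0]-.5057,P[...,1]-.107)<.012;print("box top z",np.nanmedian(P[m][:,2]))
# tin pickup look-point
go((.607,-.2295,.30),159.3)
E
```

```text
time_s: 8.45
position: [0.5059, 0.1071, 0.3166]
tool_rot: [[0.353, 0.936, 0.006], [0.936, -0.353, -0.0], [0.002, 0.006, -1.0]]
ft_force: [-0.1, 0.6, -1.0]
grip_width: 0.0813
gripper_force: 0.0
((519.704345703125, 103.56629943847656), (86.30963134765625, 60.463836669921875), 69.33358001708984)
[[0.50605231 0.10801373 0.03      ]]
box top z 0.22026598354065408
rows [-1.0000e-03 -0.0000e+00 -1.1245e+01] [-9.304  7.125  0.446] n>= 10.5 t 8.55 w 0.0849 pos [0.5055 0.1071 0.3134]
```

```bash
python3 -m creep '0 0 -1 -0.8 0.6 0.4 85;0 0 -2 -1.6 1.2 0.4 85;0 0 -3 -2.5 1.9 0.4 85;0 0 -4 -3.3 2.5 0.4 85;0 0 -5 -4.2 3.2 0.4 85;0 0 -6 -5 3.8 0.4 85;0 0 -7 -5.8 4.4 0.4 85;0 0 -8 -6.6 5.1 0.4 85;0 0 -9 -7.5 5.7 0.4 85;0 0 -10 -8.3 6.4 0.4 85;0 0 -11 -9.3 7.13 0.4 85;0 0 -11.25 -9.3 7.13 0.4 85'
python3 - <<'E'
from h import *
go((.607,-.2295,.30),159.3)
w=get_image('wrist');cv2.imwrite('pics/w5.png',w['image']);s=env.observe()
print(fit(seg(w,"paste_tin",(.6065,-.2293),.025,.05),1),s["q"])
E
```

```text
time_s: 9.75
position: [0.6077, -0.2334, 0.299]
tool_rot: [[-0.936, 0.352, -0.002], [0.352, 0.936, 0.0], [0.002, -0.0, -1.0]]
ft_force: [-0.9, 0.9, 0.6]
grip_width: 0.0848
gripper_force: 0.0
rows [-0.002 -0.016  0.011] [ 0.069  0.113 -0.034] n>= 0.1 t 9.75 w 0.0848 pos [ 0.6077 -0.2334  0.299 ]
((606.15625, -228.582763671875), 30.024248123168945) [-3.12775678e+01  3.66212010e+01  6.61697228e+01 -6.28506485e-03
  7.74042076e+01 -1.00682609e+02]
```

View pics/w5.png

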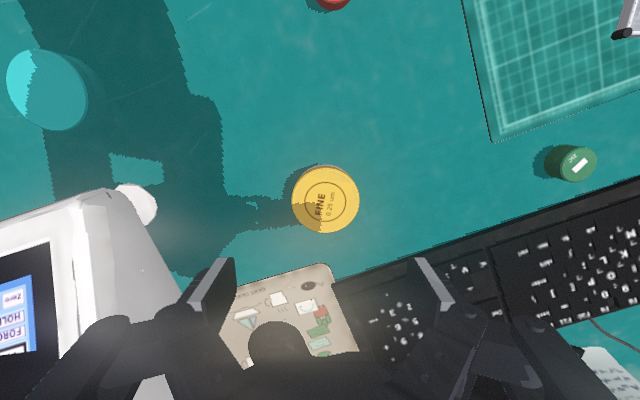

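The tin is at (325,198), between the fingers. The microscope is at left, with its corner near (150,240), and the keyboard and mouse mat lie below. I'll check clearance around the grasp.

Run:
```python
from h import *
for n in ("wrist","top","scene"):
    p=get_image(n);s=env.observe();P=cloud(p).reshape(-1,3);P=P[np.isfinite(P).all(1)]
    R=s["tool_rot"];T=(P-[.6065,-.229,0])@np.array([R[:,0],R[:,1],[0,0,1]]).T
    for lo,hi in ((.032,.08),(.08,.2)):
        m=(T[:,2]>lo)&(T[:,2]<hi)&(T[:,1]<-.03)&(T[:,1]>-.2)
        if n=="wrist": 
            tool=(P-s["position"])@R; m&=tool[:,2]>.18
        print(n,lo,[(x0,round(T[:,1][k].max(),3)) for x0 in (-.15,-.1,-.05,0,.05,.1) if (k:=m&(T[:,0]>=x0)&(T[:,0]<x0+.05)).sum()>5])
go((.6063,-.2289,.176),159.3)
```

```text
wrist 0.032 [(-0.1, np.float64(-0.134)), (-0.05, np.float64(-0.145)), (0, np.float64(-0.157))]
wrist 0.08 [(-0.15, np.float64(-0.116)), (-0.1, np.float64(-0.137)), (-0.05, np.float64(-0.139)), (0, np.float64(-0.159))]
top 0.032 [(-0.15, np.float64(-0.114)), (-0.1, np.float64(-0.13)), (-0.05, np.float64(-0.146)), (0, np.float64(-0.158))]
top 0.08 [(-0.15, np.float64(-0.114)), (-0.1, np.float64(-0.131)), (-0.05, np.float64(-0.141)), (0, np.float64(-0.16))]
scene 0.032 [(-0.15, np.float64(-0.109)), (-0.1, np.float64(-0.129)), (-0.05, np.float64(-0.145)), (0, np.float64(-0.158))]
scene 0.08 [(-0.15, np.float64(-0.113)), (-0.1, np.float64(-0.134)), (-0.05, np.float64(-0.034)), (0, np.float64(-0.031))]
rows [ 0.004 -0.018 -0.002] [ 0.024 -0.011  4.142] n>= 2.5 t 9.95 w 0.0846 pos [ 0.6074 -0.229   0.3002]
```

```bash
python3 -m creep '0 -0.02 0 0.02 -0.01 1.4 85;0 -0.02 0 0.02 -0.01 2.6 85;0 -0.02 0 0.02 -0.01 3.5 85;0 -0.02 0 0.02 -0.01 3.95 85;0 -0.02 0 0.02 -0.01 4.1 85;0 -0.02 0 0.02 -0.01 4.1 85;0 -0.02 0 0.02 -0.01 4.1 55;0 -0.02 0 0.02 -0.01 4.1 55;0 -0.02 0 0.02 -0.01 4.1 55;0 -0.02 0 0.02 -0.01 4.1 55;0 -0.02 0 0.02 -0.01 4.1 55;0 -0.02 0 0.02 -0.01 4.1 55' 30
python3 - <<'E'
from h import *
s=env.observe();w=get_image("wrist")
c=seg(w,"paste_tin",(.6065,-.229),.025,.045);(x,y),r=fit(c,1)
print(x,y,r,((np.array([x,y,25])/1000-s["position"])@s["tool_rot"]*1000).round(1))
# over the tray, tin target x'=12,y'=-16.5
O=np.array([.5369,.0950]);ex=np.array([.9354,-.3535]);ey=np.array([.3535,.9354])
a=O+.012*ex-.0165*ey;print(a);go((*a,.30),159.3)
E
```

```text
time_s: 11.15
position: [0.607, -0.2296, 0.1802]
tool_rot: [[-0.936, 0.353, 0.005], [0.353, 0.936, -0.002], [-0.005, -0.0, -1.0]]
ft_force: [-1.7, 1.4, 5.4]
grip_width: 0.058
gripper_force: 31.7
604.8843383789062 -228.49777221679688 30.706897735595703 [  3.2   0.3 155.2]
[0.54229205 0.0753239 ]
rows [-0.003  0.039  0.005] [ 5.583  8.746 -4.025] n>= 6.7 t 11.2 w 0.0581 pos [ 0.607  -0.2296  0.1803]
```

```bash
python3 -m creep '0 0 0 0 0 -0.8 55;0 0 0 0 0 -2 55;0 0.02 0 0.6 0.9 -3.3 55;0 0.04 0 1.6 2.4 -4 55;0 0.04 0 2.5 3.9 -4 55;0 0.04 0 3.4 5.3 -4 55;0 0.04 0 4.3 6.7 -4 55;0 0.04 0 5.1 8 -4 55;0 0.04 0 5.58 8.74 -4 55;0 0.04 0 5.58 8.74 -4 55;0 0.04 0 5.58 8.74 -4 55' 30
python3 - <<'E'
from h import *
s=env.observe();w=get_image("wrist");np.save("w6.npy",w,allow_pickle=True)
cv2.imwrite('pics/w6.png',w['image'])
go((.542,.0750,.30),159.3)
z=s["position"][2]-.1803+.025
c=seg(w,"paste_tin",s["position"][:2],z,.06);(x,y),r=fit(c,1)
print(x,y,r,((np.array([x,y,z*1000])/1000-s["position"])@s["tool_rot"]*1000).round(1),s["ft_force"])
E
```

```text
time_s: 12.3
position: [0.5422, 0.0755, 0.2987]
tool_rot: [[-0.936, 0.351, -0.001], [0.351, 0.936, 0.001], [0.001, 0.0, -1.0]]
ft_force: [-0.2, 0.4, -1.1]
grip_width: 0.0584
gripper_force: 32.7
rows [ 0.    -0.012  0.005] [ 0.019  0.005 -0.048] n>= 0.0 t 12.35 w 0.0584 pos [0.5425 0.0747 0.2985]
539.2327880859375 77.02210235595703 30.535409927368164 [  3.1   0.4 155.3] [-0.15134002  0.38579801 -1.05011356]
```

View pics/w6.png

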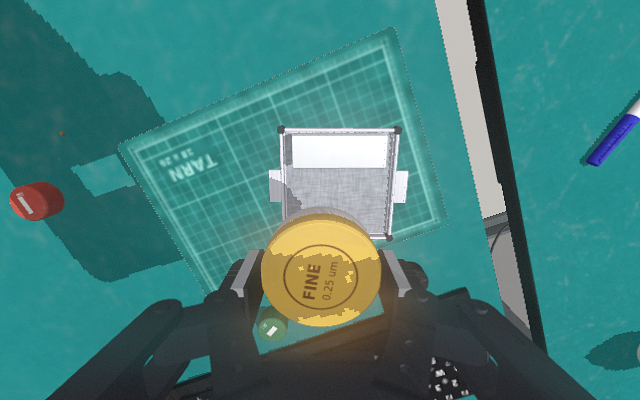

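The box sits in the tray along the far wall at (337,152), with bare floor this side of it. The tin is held upright at (321,275), and the TCP is over the target spot.

```bash
python3 -m creep '0 0 0 -0.07 0 1 55;0 0 0 -0.07 0 2 55;0 0 0 -0.07 0 2.6 55;0 0 0 -0.07 0 2.77 55;0 0 0 -0.07 0 2.77 55;0 0 0 -0.07 0 2.77 55' 30
python3 - <<'E'
from h import *
s=env.observe();w=get_image("wrist");np.save("w7.npy",w,allow_pickle=True)
cv2.imwrite('pics/w7.png',cv2.resize(w['image'][60:360,160:480],(640,600)))
print(s["position"],s["ft_force"])
E
```

```text
time_s: 12.95
position: [0.5446, 0.0738, 0.216]
tool_rot: [[-0.935, 0.354, -0.001], [0.354, 0.935, 0.001], [0.001, 0.001, -1.0]]
ft_force: [-0.2, 0.3, -0.8]
grip_width: 0.0582
gripper_force: 32.7
[0.54455881 0.07380496 0.21596117] [-0.15724767  0.31471212 -0.77826194]
```

View pics/w7.png

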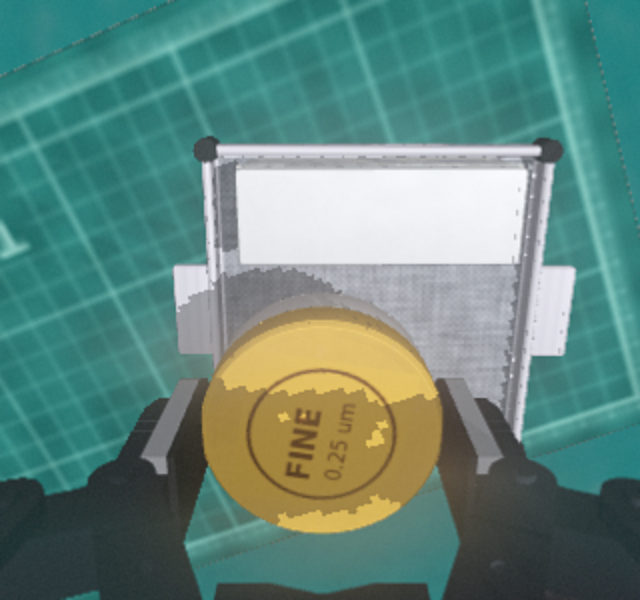

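The tin is above the tray: its lid spans columns 202 to 442, with the near edge at row 533. The box's inner top edge is at row 264 and the far wall at row 150. I'll convert these.

Run:
```python
from h import *
w=np.load("w7.npy",allow_pickle=True).item();s=env.observe()
f=lambda a,z:((world(w,[(160+x/2,60+y/2) for x,y in a],z=z)-s["position"])@s["tool_rot"]*1000).round(1)[:,:2].tolist()
print("box edge top",f([(300,264),(450,264)],.0318),"far",f([(300,168)],.0318))
print("lid near/left/right/far?",f([(322,533),(202,420),(442,420),(322,322)],.0607))
print("tin base far edge",f([(330,293)],.0357))
print("far wall outer/inner",f([(350,144),(350,156)],.0128),"left outer/inner",f([(204,240),(217,240)],.0128),"right inner/outer",f([(534,240),(551,240)],.0128))
```

```text
box edge top [[35.3, -5.4], [35.4, 35.0]] far [[60.9, -5.2]]
lid near/left/right/far? [[-27.8, 0.6], [4.8, -28.1], [4.9, 29.2], [29.9, 0.5]]
tin base far edge [[28.4, 2.7]]
far wall outer/inner [[65.4, 8.5], [62.1, 8.5]] left outer/inner [[37.4, -34.8], [37.4, -30.9]] right inner/outer [[37.5, 63.9], [37.5, 69.0]]
```

```bash
python3 -m creep '0 0 0 0.03 0.02 0.25 55;0 0 0 0.03 0.02 0.5 55;0 0 0 0.03 0.02 0.7 55;0 0 0 0.03 0.02 0.8 55;0 0 0 0.03 0.02 0.87 55;0 0 0 0.03 0.02 0.92 55;0 0 0 0.03 0.02 0.95 55;0 0 0 0.03 0.02 0.97 55;0 0 0 0.03 0.02 0.97 55' 30
python3 -m creep '0 0 0 0 0 0.02 55;0 0 0 0 0 0.04 55;0 0 0 0 0 0.04 55' 30
```

```text
time_s: 13.9
position: [0.5434, 0.0753, 0.1861]
tool_rot: [[-0.936, 0.353, -0.002], [0.353, 0.936, 0.001], [0.003, 0.0, -1.0]]
ft_force: [-0.5, 0.5, 1.6]
grip_width: 0.058
gripper_force: 32.9
time_s: 14.2
position: [0.5433, 0.0753, 0.186]
tool_rot: [[-0.936, 0.353, -0.002], [0.353, 0.936, 0.001], [0.002, 0.0, -1.0]]
ft_force: [-5.4, -0.2, 13.7]
grip_width: 0.0583
gripper_force: 34.0
```

```bash
python3 -m creep '0 0 0 0 0 -0.03 59;0 0 0 0 0 -0.03 61;0 0 0 0 0 -0.03 64;0 0 0 0 0 -0.03 68;0 0 0 0 0 -0.03 68;0 0 0 0 0 -0.3 68;0 0 0 0 0 -1 68;0 0 0 0 0 -2.2 70;0 0 0 0 0 -3.6 70;0 0 0 0 0 -4.2 70;0 0 0 0 0 -4.2 70' 30
python3 - <<'E'
from h import *
w=get_image('wrist');np.save("w8.npy",w,allow_pickle=True)
print(fit(seg(w,"paste_tin",(.543,.075),.0308,.045),1))
go((.454,-.166,.30),69.3)
E
```

```text
time_s: 15.3
position: [0.5438, 0.0752, 0.3139]
tool_rot: [[-0.936, 0.353, 0.004], [0.353, 0.936, 0.001], [-0.003, 0.002, -1.0]]
ft_force: [0.3, -0.2, -0.5]
grip_width: 0.0704
gripper_force: 0.0
((541.5479736328125, 76.76668548583984), 29.730134963989258)
rows [ 2.0000e-03 -6.0000e-03  1.1256e+01] [-0.043 -8.576  0.388] n>= 10.5 t 15.35 w 0.0698 pos [0.5436 0.0752 0.3118]
```

```bash
python3 -m creep '0 0 1 0 -0.8 0.4 60;0 0 2 0 -1.6 0.4 60;0 0 3 0 -2.4 0.4 60;0 0 4 0 -3.2 0.4 60;0 0 5 0 -4 0.4 60;0 0 6 0 -4.8 0.4 60;0 0 7 0 -5.6 0.4 60;0 0 8 0 -6.4 0.4 60;0 0 9 -0.04 -7.2 0.4 60;0 0 10 -0.04 -8 0.4 60;0 0 11 -0.04 -8.57 0.4 60;0 0 11.25 -0.04 -8.57 0.4 60'
python3 -m creep '0 0 0 0 0 0 60;0 0 0 0 0 0 60'
python3 - <<'E'
from h import *
s=env.observe();w=get_image('wrist');cv2.imwrite('pics/w9.png',w['image'])
go((.454,-.166,.30),69.3)
c=seg(w,"red_puck",(.454,-.165),.019,.03);print(fit(c,1))
# near edge of top face (away from camera) in tool axes
T=(np.c_[c,np.full(len(c),.019)]-s["position"])@s["tool_rot"]*1000
print(T.min(0).round(1),T.max(0).round(1))
E
```

```text
time_s: 16.55
position: [0.4534, -0.1674, 0.2973]
tool_rot: [[0.359, 0.933, -0.005], [0.933, -0.359, 0.002], [0.0, -0.005, -1.0]]
ft_force: [0.4, 0.0, 0.6]
grip_width: 0.0601
gripper_force: 0.0
time_s: 16.75
position: [0.454, -0.1656, 0.2979]
tool_rot: [[0.352, 0.936, -0.004], [0.936, -0.352, 0.002], [0.001, -0.004, -1.0]]
ft_force: [-0.1, 0.0, -0.3]
grip_width: 0.0601
gripper_force: 0.0
rows [-0.03  -0.002  0.016] [-0.016  0.002 -0.065] n>= 0.0 t 16.8 w 0.0606 pos [ 0.4541 -0.1655  0.2981]
((455.0347595214844, -163.38006591796875), 17.577272415161133)
[-14.8 -14.  278.8] [ 19.3  16.9 278.9]
```

```bash
python3 -m creep '-0.03 0 0.01 0.05 0.05 1.4 60;-0.03 0 0.01 0.05 0.05 2.6 60;-0.03 0 0.01 0.05 0.05 3.4 60;-0.03 0 0.01 0.05 0.05 3.8 60;-0.03 0 0.01 0.05 0.05 3.93 60;-0.03 0 0.01 0.05 0.05 3.93 60;-0.03 0 0.01 0.05 0.05 3.93 28;-0.03 0 0.01 0.05 0.05 3.93 28;-0.03 0 0.01 0.05 0.05 3.93 28;-0.03 0 0.01 0.05 0.05 3.93 28;-0.03 0 0.01 0.05 0.05 3.93 28;-0.03 0 0.01 0.05 0.05 3.93 28' 30
python3 - <<'E'
from h import *
O=np.array([.5366,.0945]);ex=np.array([.9354,-.3535]);ey=np.array([.3535,.9354])
a=O+.0305*ex+.0303*ey;print(a);go((*a,.26),69.3)
E
```

```text
time_s: 18.0
position: [0.4559, -0.1648, 0.1817]
tool_rot: [[0.354, 0.935, 0.003], [0.935, -0.354, -0.001], [-0.0, 0.003, -1.0]]
ft_force: [-0.6, 0.8, 6.3]
grip_width: 0.0311
gripper_force: 29.4
[0.57584075 0.11206087]
rows [ 0.022  0.002 -0.004] [10.048  0.481 -2.613] n>= 6.2 t 18.0 w 0.0311 pos [ 0.4559 -0.1648  0.1817]
```

```bash
python3 -m creep '0 0 0 0 0 -0.8 28;0 0 0 0 0 -2 28;0 0 0 1.2 0.1 -2.6 28;0.02 0 0 2.7 0.1 -2.6 28;0.02 0 0 4.2 0.2 -2.6 28;0.02 0 0 5.7 0.3 -2.6 28;0.02 0 0 7.2 0.4 -2.6 28;0.02 0 0 8.7 0.45 -2.6 28;0.02 0 0 9.6 0.48 -2.6 28;0.02 0 0 10.05 0.48 -2.6 28;0.02 0 0 10.05 0.48 -2.6 28;0.02 0 0 10.05 0.48 -2.6 28' 30
python3 - <<'E'
from h import *
go((.5758,.1121,.226),69.3)
s=env.observe();w=get_image('wrist');np.save("w10.npy",w,allow_pickle=True);np.save("s10.npy",s,allow_pickle=True)
cv2.imwrite('pics/w10.png',cv2.resize(w['image'][100:400,160:480],(640,600)))
E
```

```text
time_s: 19.2
position: [0.5755, 0.1111, 0.2587]
tool_rot: [[0.355, 0.935, -0.002], [0.935, -0.355, 0.0], [-0.0, -0.002, -1.0]]
ft_force: [-0.5, 0.8, -0.7]
grip_width: 0.0306
gripper_force: 29.8
rows [-0.013  0.003 -0.008] [ 0.033 -0.002  1.092] n>= 0.7 t 19.2 w 0.0306 pos [0.5755 0.1111 0.2587]
```

View pics/w10.png

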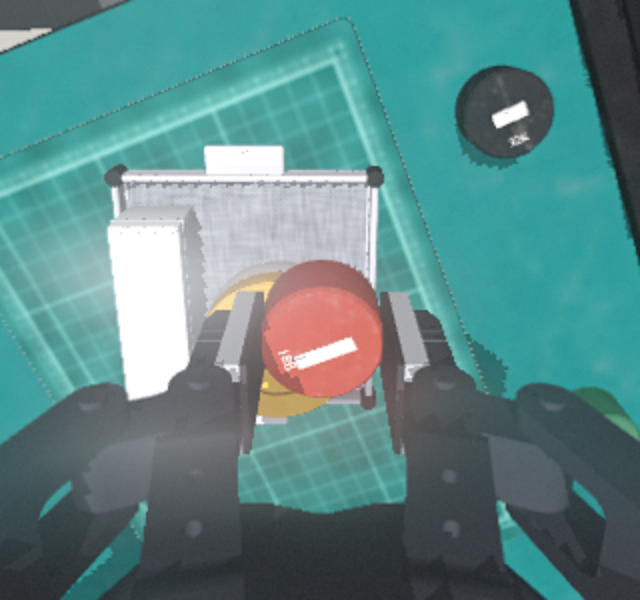

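The held red puck is at (322,340), the box at (150,310), the tin partly hidden at (265,345), and the black puck is clear at (505,112). The right wall is near column 375 and the far wall at row 177.

Run:
```python
from h import *
w=np.load("w10.npy",allow_pickle=True).item();s=np.load("s10.npy",allow_pickle=True).item()
f=lambda a,z:((world(w,[(160+x/2,100+y/2) for x,y in a],z=z)-s["position"])@s["tool_rot"]*1000).round(1)[:,:2].tolist()
print("puck near,left,right",f([(322,398),(263,340),(382,340)],.096), "base far",f([(322,260)],.077))
print("far wall outer/inner",f([(300,171),(300,183)],.0128),"left out",f([(113,200)],.0128),"right inner/outer",f([(370,230),(381,230)],.0128))
print("tin top far",f([(262,275)],.0308))
b=cv2.cvtColor(w["image"],cv2.COLOR_BGR2GRAY)
for v in (205,215): print(b[v,336:356].tolist(), b[v,212:226].tolist())
print(b[180:198,310].tolist())
# tin from w8
w8=np.load("w8.npy",allow_pickle=True).item()
c=seg(w8,"paste_tin",(.543,.075),.0308,.045)*1000
t=(c-[536.6,94.5])@np.array([[.9354,.3535],[-.3535,.9354]]);print("tin in tray frame extents",t.min(0),t.max(0))
```

```text
puck near,left,right [[-16.8, 0.1], [0.4, -14.9], [0.5, 15.3]] base far [[14.2, 0.1]]
far wall outer/inner [[22.9, -8.2], [18.2, -8.2]] left out [[11.3, -79.6]] right inner/outer [[-0.6, 18.8], [-0.6, 23.0]]
tin top far [[-11.6, -21.7]]
[211, 211, 203, 205, 204, 201, 195, 240, 212, 200, 254, 253, 221, 138, 127, 126, 128, 136, 164, 193] [142, 140, 142, 134, 157, 254, 252, 223, 157, 148, 184, 193, 193, 192]
[201, 198, 198, 193, 203, 188, 185, 254, 164, 235, 255, 249, 168, 139, 141, 144, 141, 137, 139, 136] [156, 191, 255, 255, 255, 255, 255, 255, 255, 255, 255, 255, 255, 255]
[126, 123, 119, 120, 133, 207, 183, 191, 255, 255, 238, 142, 139, 156, 209, 197, 200, 202]
tin in tray frame extents [-18.76660389 -43.75556307] [39.7564169  13.65598458]
```

```bash
python3 -m creep '-0.01 0 0 0.07 0 0.6 28;-0.01 0 0 0.07 0 1.2 28;-0.01 0 0 0.07 0 1.6 28;-0.01 0 0 0.07 0 1.8 28;-0.01 0 0 0.07 0 1.8 28;-0.01 0 0 0.07 0 1.8 28' 30
python3 - <<'E'
from h import *
s=env.observe();w=get_image('wrist');np.save("w11.npy",w,allow_pickle=True);np.save("s11.npy",s,allow_pickle=True)
print(s["position"],s["ft_force"])
cv2.imwrite('pics/w11.png',cv2.resize(w['image'][100:400,160:480],(640,600)))
E
```

```text
time_s: 19.85
position: [0.5767, 0.1138, 0.2053]
tool_rot: [[0.354, 0.935, 0.001], [0.935, -0.354, -0.0], [0.0, 0.001, -1.0]]
ft_force: [0.0, -0.6, -0.3]
grip_width: 0.0307
gripper_force: 29.8
[0.5767122  0.11375135 0.20534326] [ 0.0234109  -0.63487343 -0.33778685]
```

View pics/w11.png

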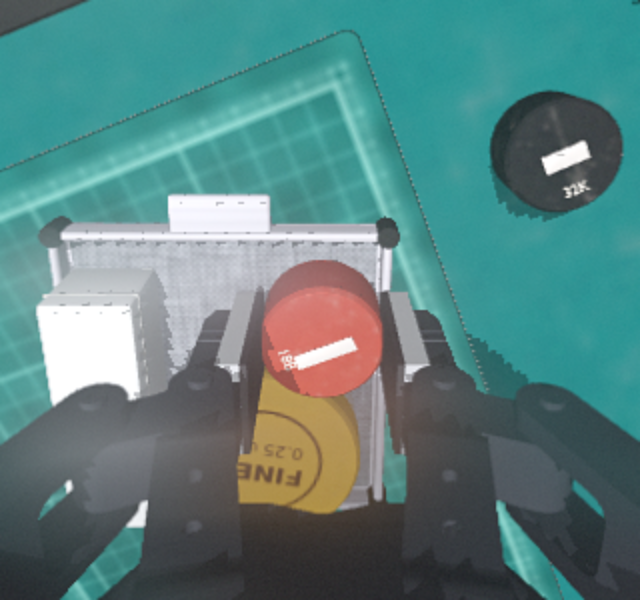

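The puck's base far edge is at (322,260), the far wall's inner edge near row 240 and the right wall near columns 382 to 394. The tin lies behind it at (295,445). That was my eleventh view, one over the limit, so from here I work with numbers only.

Run:
```python
from h import *
w=np.load("w11.npy",allow_pickle=True).item();s=np.load("s11.npy",allow_pickle=True).item()
f=lambda a,z:((world(w,[(160+x/2,100+y/2) for x,y in a],z=z)-s["position"])@s["tool_rot"]*1000).round(1)[:,:2].tolist()
zb=s["position"][2]-.1817
print("puck near",f([(322,397)],zb+.019),"base far",f([(322,260)],zb))
print("far wall outer/inner",f([(230,225),(230,239)],.0128),"right inner/outer",f([(382,262),(395,262)],.0128),"left outer",f([(48,262)],.0128))
print("tin right",f([(360,455)],.0308),"tin near puck edge right of puck",f([(340,400)],.0308))
b=cv2.cvtColor(w["image"],cv2.COLOR_BGR2GRAY)
print(b[231,345:362].tolist(), b[208:224,275].tolist())
```

```text
puck near [[-16.4, 0.1]] base far [[14.3, 0.0]]
far wall outer/inner [[20.6, -26.7], [16.3, -26.9]] right inner/outer [[9.0, 17.9], [9.0, 21.7]] left outer [[8.9, -81.1]]
tin right [[-45.0, 11.4]] tin near puck edge right of puck [[-26.0, 5.3]]
[188, 185, 175, 213, 247, 157, 202, 236, 248, 233, 197, 134, 129, 132, 151, 169, 188] [246, 245, 244, 240, 242, 242, 244, 246, 207, 242, 252, 234, 202, 192, 202, 185]
```

```bash
python3 -m creep '0 0 0 0.01 0.01 0.15 28;0 0 0 0.015 0.015 0.28 28;0 0 0 0.015 0.015 0.38 28;0 0 0 0.015 0.015 0.45 28;0 0 0 0.015 0.015 0.5 28;0 0 0 0.015 0.015 0.53 28;0 0 0 0.015 0.015 0.56 28;0 0 0 0.015 0.015 0.56 28' 30
python3 -m creep '0 0 0 0 0 0.02 28;0 0 0 0 0 0.04 28;0 0 0 0 0 0.04 28' 30
```

```text
time_s: 20.7
position: [0.5771, 0.1142, 0.1879]
tool_rot: [[0.354, 0.935, -0.0], [0.935, -0.354, -0.0], [-0.0, -0.0, -1.0]]
ft_force: [-0.6, -2.5, -0.2]
grip_width: 0.0308
gripper_force: 30.0
time_s: 21.0
position: [0.5771, 0.1142, 0.1875]
tool_rot: [[0.354, 0.935, 0.0], [0.935, -0.354, -0.0], [-0.0, 0.0, -1.0]]
ft_force: [-3.0, -2.6, 7.3]
grip_width: 0.0307
gripper_force: 30.6
```

```bash
python3 -m creep '0 0 0 0 0 -0.02 32;0 0 0 0 0 -0.02 34;0 0 0 0 0 -0.02 38;0 0 0 0 0 -0.02 41;0 0 0 0 0 -0.02 41;0 0 0 0 0 -0.3 41;0 0 0 0 0 -1 41;-0 0 0 -0.5 0 -2.2 45;0 0 0 -2 0 -3.6 70;0 0 0 -3.3 0 -4.8 70;0 0 0 -3.3 0 -4.8 70;0 0 0 -3.3 0 -4.8 70' 30
python3 - <<'E'
from h import *
s=env.observe();print(s["position"],s["ft_force"])
M=np.array([[.9354,-.3535],[.3535,.9354]])
for n in ("wrist","top"):
    w=get_image(n);P=cloud(w);L=(P[...,:2]-[.5366,.0945])@M.T*1000
    for k,(a,b),r in (("box",(-33.4,-1),9),("tin",(11,-16),22),("puck",(30,31),11)):
        m=(np.hypot(L[...,0]-a,L[...,1]-b)<r)&(P[...,2]<.06)
        Z=P[...,2][m]*1000; A=np.c_[L[m],np.ones(m.sum())]
        co=np.linalg.lstsq(A,Z,rcond=None)[0] if m.sum()>5 else [0]*3
        print(n,k,m.sum(),np.percentile(Z,[5,50,95]).round(1) if m.sum() else "", "tilt deg",np.degrees(np.arctan(co[:2])).round(1))
    for k,q,z,rr in (("paste_tin",(.543,.075),.0308,.045),("red_puck",(.577,.114),.0248,.03)):
        c=seg(w,k,q,z,rr)*1000;t=(c-[536.6,94.5])@M.T;print(k,t.min(0).round(1),t.max(0).round(1))
    c=seg(w,"slide_box",(.5055,.106),.0318,.06)
for n,q in (("green_puck",(.646,-.018)),("black_puck",(.651,.132))):
    x=spotter.boxes_of(n,w)[0]["xy"];print(n,x)
E
```

```text
time_s: 22.2
position: [0.5418, 0.0208, 0.3325]
tool_rot: [[0.356, 0.934, 0.003], [0.934, -0.356, -0.0], [0.001, 0.003, -1.0]]
ft_force: [-0.5, 0.3, -0.6]
grip_width: 0.0698
gripper_force: 0.0
[0.54182837 0.02079896 0.33245418] [-0.51703399  0.27591222 -0.64354613]
wrist box 340 [30.7 32.  33.3] tilt deg [-0.9  0.1]
wrist tin 1885 [29.3 30.5 31.7] tilt deg [0.  0.1]
wrist puck 538 [24.  25.  26.3] tilt deg [-0.1  0.1]
paste_tin [-16.6 -43.5] [41.2 13.8]
red_puck [14.8 15.5] [46.1 46.2]
top box 48 [27.6 30.9 34.4] tilt deg [-3.   0.3]
top tin 0  tilt deg [0. 0.]
top puck 0  tilt deg [0. 0.]Traceback (most recent call last):
  File "<stdin>", line 12, in <module>
  File "h.py", line 25, in seg
    c=max(cs,key=cv2.contourArea)
ValueError: max() iterable argument is empty
```

The tops sit at 32.0, 30.5 and 25.0 mm, against 31.8, 30.8 and 24.8 mm expected. All three are level and inside the walls.

```bash
python3 -c "
from rig import job
print(job.close_job())"
```

```text
the job is handed in; nothing more can be done
None
```

I packed the slide box, paste tin and red puck flat on the tray floor inside the walls and handed the job in at about 22 s; the arm never went to the green and black pucks, but I viewed 11 pictures, one over the limit of 10.

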